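Fetch the offcut from behind the jar and the tape measure

TASK

The dark offcut lying at the back of the tool tray is wanted on the sawing board, but the storage jar and the tape measure stand in its way. Set both of them upright on the plain plywood side board, lay the offcut in the middle of the sawing board's clear deck, parallel to the fence, and only then put the jar and the tape measure back in the tray, upright, each exactly where and as it stood at the start. Do not shift the pencil in the tray or the small plywood square on the side board.

Things in the scene. Friction and masses are not known exactly. Their poses are not given: they have to be found in the camera images.
- tool_tray: fixed shallow wooden tool tray, 200 (x) by 236 (y) mm, floor 6 mm thick, lips 8 mm thick and 20 mm high. Origin: centre of its underside, on the bench; x points to its back lip, away from the robot (yaw up to 0.25). In its frame at the start: offcut at x = 44 mm; in front of it, 4 mm away, jar and tape measure at x = -8, y = +/-32 mm, either one left, 16 mm between them
- sawing_board: fixed light wooden board 170 (x) by 200 (y) by 16 mm; along its far (+x) side a wooden fence 30 mm deep, 22 mm higher than the deck, the whole length. Origin at the centre of its underside; x points to the fence, y along the fence; yaw up to 0.25 rad
- deck_middle (a point): middle of the sawing board's clear deck (the 140 by 200 mm in front of the fence), on the deck surface, 16 mm above the bench; axes as the sawing board
- side_board: fixed plain plywood board 140 (x) by 260 (y) by 12 mm with nothing on it but the small plywood square; the place to set things aside. Origin at the centre of its underside; x away from the robot apart from a yaw of up to 0.25 rad, y along its length
- storage_jar: loose clear round jar with a red screw lid, 65 mm in diameter, 99 mm tall (lid from 88 mm up), about 0.44 kg, standing in the tray. Origin: centre of its underside, z up. No finger fits between it and the tape measure, but it can be gripped front to back (along the tray's x) above the 28 mm high offcut, best with the pads about 65 to 95 mm up
- tape_measure: loose dark tape measure standing upright: 34 mm thick (its x), 72 mm long (its y), 62 mm tall, about 0.21 kg. Origin under its middle, z up. Its length lies along the tray's x axis, so it is gripped across its thickness, along the tray's y; this needs the jar gone
- offcut: loose dark, paint-chipped wooden offcut 28 (x) by 95 (y) by 28 mm (z), about 42 g, lying with its length along the tray's y. Origin at the centre of its underside. There is 34 mm between it and the back lip; gripped across its 28 mm once the jar and the tape measure are away
- pencil: loose flat red-brown carpenter pencil 12 by 182 (y) by 8 mm, lying along the front of the tray; leave it alone. Origin under its middle
- plywood_square: loose plywood piece 50 by 50 by 18 mm, lying on the side board towards its back edge, half way along it; leave it alone. Origin at the centre of its underside
Not all that is in view belongs to the job. What is shaped like the storage_jar but blue, pink or yellow is not meant.

How it is judged:
On the way, in this order (a step that is already met when the one before it is completed fails the run):
1. the jar and the tape measure both stand upright and released on the side board (x of storage_jar in the frame of side_board between -0.07 and 0.07 m and y of storage_jar in the frame of side_board between -0.13 and 0.13 m and z of storage_jar in the frame of side_board between 0.006 and 0.018 m and angle between each of storage_jar, tape_measure's own z axis and vertical below 0.15 rad and linear speed of each of storage_jar, tape_measure below 0.02 m/s and angular speed of each of storage_jar, tape_measure below 0.2 rad/s and contact force between the fingers and storage_jar below 0.3 N and x of tape_measure in the frame of side_board between -0.07 and 0.07 m and y of tape_measure in the frame of side_board between -0.13 and 0.13 m and z of tape_measure in the frame of side_board between 0.006 and 0.018 m and contact force between the fingers and tape_measure below 0.3 N), for 0.2 s.
2. the offcut lies released in the middle of the deck, parallel to the fence, while the jar and the tape measure still stand on the side board (all of step 1 and horizontal distance between offcut and deck_middle below 0.015 m and z of offcut in the frame of deck_middle between -0.006 and 0.006 m and angle between offcut's own z axis and vertical below 0.15 rad and angle between the y axis of offcut and the y axis of sawing_board, either way round below 0.2 rad and linear speed of offcut below 0.02 m/s and angular speed of offcut below 0.2 rad/s and contact force between the fingers and offcut below 0.3 N), for 0.2 s.
At the end, for the whole second after the job is handed in: Offcut flat on the sawing board, within 15 mm of the deck's middle and 0.2 rad of the fence's direction; jar and tape measure upright in the tray, each within 15 mm of its start, the tape's length within 0.2 rad of the tray's x axis; all released and at rest (horizontal distance between offcut and deck_middle below 0.015 m and z of offcut in the frame of deck_middle between -0.006 and 0.006 m and angle between offcut's own z axis and vertical below 0.15 rad and angle between the y axis of offcut and the y axis of sawing_board, either way round below 0.2 rad and linear speed of each of offcut, storage_jar, tape_measure below 0.02 m/s and angular speed of each of offcut, storage_jar, tape_measure below 0.2 rad/s and contact force between the fingers and offcut below 0.3 N and distance of each of storage_jar, tape_measure from where it was at the start of the episode below 0.015 m and angle between each of storage_jar, tape_measure's own z axis and vertical below 0.12 rad and contact force between the fingers and storage_jar below 0.3 N and contact force between the fingers and tape_measure below 0.3 N and angle between the y axis of tape_measure and the x axis of tool_tray, either way round below 0.2 rad); the robot touches nothing.
It fails at once if the pencil is shifted by more than 20 mm (distance of pencil from where it was at the start of the episode above 0.02 m).
It fails at once if the plywood square is shifted by more than 20 mm (distance of plywood_square from where it was at the start of the episode above 0.02 m).
It fails at once if the jar is knocked over (angle between storage_jar's own z axis and vertical above 0.7 rad).
It fails at once if the tape measure is knocked over (angle between tape_measure's own z axis and vertical above 0.7 rad).
It also fails if it takes over 131 s, if anything falls off the work surface, if the arm or the gripper's body presses on something with over 40 N, if the wrist force passes 120 N, or if a joint passes its speed limit or range.

ROBOT

A 7-joint arm with a two-finger parallel gripper is mounted at the origin on a cart in front of the work surface, level with it; the furniture and walls round the work are solid. World frame = base frame: x ahead of the robot, y to its left, z up, the work surface at z = 0. Lengths are in m, angles in rad, forces in N, time in s.
With the tool pointing down it reaches from about 0.4 to 0.875 m from the base axis. Payload 19.3 kg.
Tool frame: the origin (TCP) lies at the very end of the fingers, on their centre line; the grasp point (between the pads) lies bot.pinch_z behind it (bot.pinch_z is the distance from the TCP to the grasp point, in m); z points along the fingers, y is the line along which they close (so a half turn about z gives the same grasp; the last joint's range is limited). The gripper opens to 85 mm and grips with 20 to 120 N. Pads are 22 mm wide; open, the fingers measure 114 mm over their backs; the gripper's body (76 mm by 85 mm) begins 54 mm behind the grasp point. The pads swing forward as they close: fully open they stand 13 mm farther back than shut.
Start: joints at [1.093, 0.521, -0.036, 1.599, 0.021, 1.021, -0.113], TCP at [0.248, -0.574, 0.231] pointing down, gripper open.
Joint ranges: [-2.91, 2.91], [-0.3, 2.13], [-1.5, 1.42], [0.17, 2.43], [-1.26, 4.41], [0.16, 1.93], [-2.52, 2.52]. Speed limits (rad/s): [1.89, 1.89, 2.39, 2.39, 3.01, 3.01, 3.01].

INTERFACE

Orientations are given as [roll, pitch, yaw] about the fixed x, y, z axes, in that order (R = Rz(yaw) Ry(pitch) Rx(roll)).
In Python, from workcell import bot, grab_frame, ticket gives the robot as it stands.
- The arm moves only by the tool arm_command, never from a script. Its argument "commands" is a list of rows, each a list of 3 entries, a list of its own where there are three numbers: the shift along the world's x, y, z in mm, then the turn about the world's z in rad, then the gripper command: -1 is fully open, 1 is shut, values between are in proportion. In form: [[[tx, ty, tz], roll, fingers], ...]. A call has 1 to 20 rows; each row shifts and turns the commanded pose from where the row before left it; what a row does not reach is not made up. A row lasts 1/10 s, in which the tool goes at most 50 mm and 8.59 degrees, less where a joint would pass 70% of its speed; a pose out of reach is approached as far as the arm can. A call with a gripper value outside its range is refused whole. The fingers move at their own pace and stop on an object; "newtons" is the grip in N (left out, the last holds). Time passes only in rows, so rows that do not move let the fingers close. It gives the time, the measured TCP pose, the force, the opening and the grip force at its end, in the units of the state.
- bot.observe(): the state, without advancing time (a new reading comes with each control period).
- grab_frame(name): name is "side" or "top"; returns a dict with "image" (480x640x3 uint8, red, green, blue), "vertical_fov" (degrees; the focal length in pixels is half the picture's height over the tangent of half this angle, whatever the lens; pixels are square), "cx", "cy" (the principal point, pixels), "R" (3x3) and "t" (3): a world point X has camera coordinates R X + t. Camera axes: x right, y down, z forward; pixel columns grow to the right and rows downward; lengths in m; the calibration is good to about 2 mm. A picture is of the moment at which its call begins. There is no depth.
- ticket.job_done(): hands the job in; it is judged then, once.
The state is a dict: "clock": time; "qpos": joint angles; "qd": joint speeds; "joint_efforts": joint torques, N m; "position": TCP position; "tool_rot": TCP orientation; "force": force on the tool from outside, world axes, zero at the start; "moment": the same for the moment, N m; "grip_width": finger opening in m; "finger_force": force on a finger pad.
Only numpy, scipy, OpenCV 4.12 (cv2) and the standard library are available. Lean on these libraries where they do the work, as an engineer would, in place of code of your own. Each camera call takes 0.05 s, during which the arm holds its last target. There are 200 camera calls.

## Working session

There is one attempt and no reset: what is moved stays moved. The work goes in short steps, Python scripts to look and compute and a tool call to move; the robot and the scene stay as the last step left them, time stands still between calls to the robot, and variables do not carry over. Pictures are saved under pics/ and viewed, at most 14 in all, crops included, and the job is handed in when it is done.

Besides the shell and the picture viewer there is one more tool, called after ">>>" in YAML: its name, and indented under it one key for each argument. arm_command: Moves the arm, as the interface text tells. Its arguments: {"type":"object","properties":{"commands":{"type":"array"},"newtons":{"type":"number"}},"required":["commands"]}

```bash
mkdir -p pics
python3 - <<'E'
from workcell import bot, grab_frame
import cv2,numpy as np
s=bot.observe(); print({k:np.round(v,3) for k,v in s.items()}, bot.pinch_z)
for n in("side","top"):
    f=grab_frame(n); cv2.imwrite(f"pics/{n}0.png",f["image"][:,:,::-1])
    print(n,f["vertical_fov"],f["cx"],f["cy"],np.round(f["R"],4).tolist(),np.round(f["t"],4), [k for k in f])
E
```

```text
{'clock': np.float64(0.0), 'qpos': array([ 1.093,  0.522, -0.036,  1.6  ,  0.021,  1.021, -0.113]), 'qd': array([-0.001, -0.001, -0.001,  0.002, -0.001, -0.   , -0.001]), 'joint_efforts': array([ 2.0000e-03, -9.2710e+01,  1.9810e+00, -3.6994e+01,  1.8000e-02,
        8.0000e-03,  0.0000e+00]), 'position': array([ 0.248, -0.573,  0.231]), 'tool_rot': array([-3.14 ,  0.   ,  0.408]), 'force': array([ 0.184, -0.389, -0.335]), 'moment': array([-0.023, -0.024, -0.061]), 'finger_force': np.float64(0.0), 'grip_width': np.float64(0.085)} 0.0187
side 55.35288789129443 309.48850011825624 232.18002713675526 [[-0.9384, -0.3449, -0.0225], [-0.2012, 0.5983, -0.7756], [0.281, -0.7233, -0.6308]] [0.5005 0.1567 1.0493] ['image', 'vertical_fov', 'cx', 'cy', 'R', 't']
top 47.57194363899519 311.4207101747221 237.4922435397942 [[0.0284, -0.999, 0.0341], [-0.9805, -0.0345, -0.1933], [0.1943, -0.028, -0.9805]] [-0.0452  0.5188  1.2391] ['image', 'vertical_fov', 'cx', 'cy', 'R', 't']
```

View pics/side0.png

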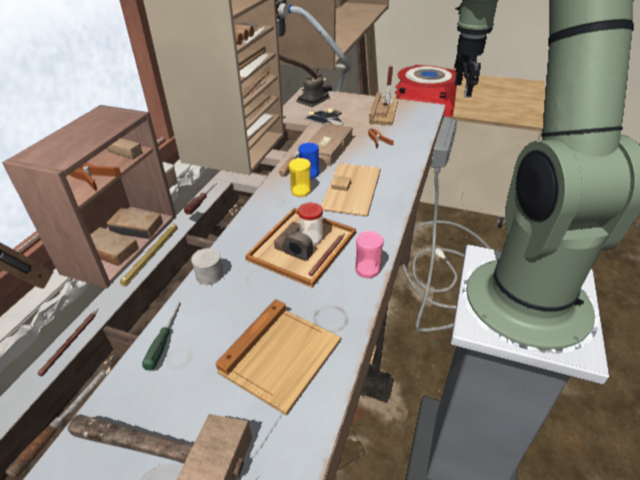

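View pics/top0.png

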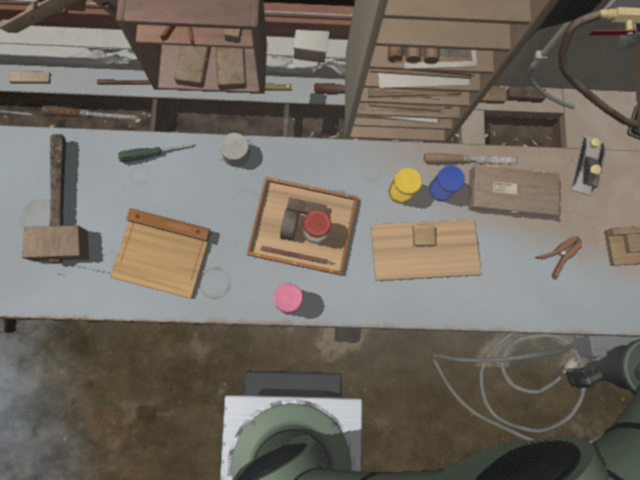

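The side view shows the tray at about (300,245) with the jar lid at (312,211), the sawing board at (280,355) and the side board at (352,190). In the top view the tray is around (303,225) with the red lid at (317,223). The sawing board is at (160,253), the side board at (427,250) with its square at (425,236), and the pink jar at (288,298).

Run:
```python
import cv2,numpy as np
t=cv2.imread("pics/top0.png"); s=cv2.imread("pics/side0.png")
c=lambda im,x,y:cv2.resize(im[y:y+100,x:x+133],(399,300),interpolation=cv2.INTER_CUBIC)
m=np.vstack([np.hstack([c(t,240,173),c(t,98,203)]),np.hstack([c(t,362,203),c(s,237,195)])])
cv2.imwrite("pics/mos.png",m)
```

```text
(no output)
```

View pics/mos.png

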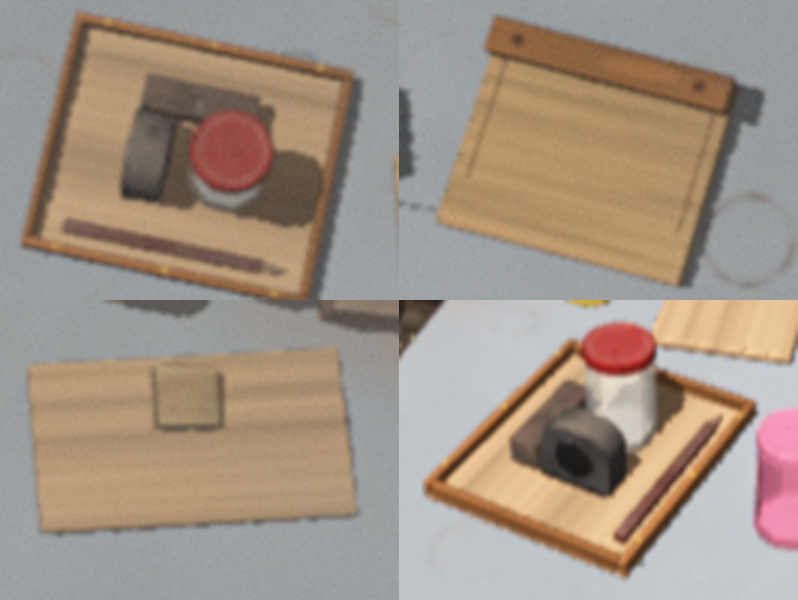

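```bash
cat > h.py <<'E'
import numpy as np,cv2
from scipy.optimize import least_squares
from workcell import bot,grab_frame
def cam(f): return dict(f=240/np.tan(np.radians(f["vertical_fov"])/2),**{k:f[k] for k in("cx","cy","R","t")})
def proj(c,X):
    p=np.atleast_2d(X)@np.array(c["R"]).T+c["t"]; return c["f"]*p[:,:2]/p[:,2:]+[c["cx"],c["cy"]]
def back(c,uv,z):
    uv=np.atleast_2d(uv); d=np.c_[(uv-[c["cx"],c["cy"]])/c["f"],np.ones(len(uv))]@np.array(c["R"])
    o=-np.array(c["R"]).T@c["t"]; return o+d*((z-o[2])/d[:,2:])
def fit(obs,x0):  # obs: list of (cam,local pts,uv)
    def T(p,L): L=np.array(L,float); c,s=np.cos(p[2]),np.sin(p[2]); return np.c_[L[:,:2]@np.array([[c,s],[-s,c]])+p[:2],L[:,2]]
    r=lambda p:np.concatenate([(proj(c,T(p,L))-uv).ravel() for c,L,uv in obs])
    s=least_squares(r,x0); return s.x,np.round(s.fun,1)
E
python3 - <<'E'
from h import *
t=cam(grab_frame("top")); s=cam(grab_frame("side"))
P=lambda l,x0,y0,mx,my:np.array([[x0+(a-mx+.5)/3-.5,y0+(b-my+.5)/3-.5] for a,b in l])
tt=P([(79,12),(353,72),(305,298),(22,243)],240,173,0,0)
ts=P([(573,341),(756,405),(624,573),(427,487)],237,195,399,300) # side cam: back-right, front-right, front-left, back-left
for z in(.02,.026):
    L=np.array([(.1,.118,z),(.1,-.118,z),(-.1,-.118,z),(-.1,.118,z)])
    for o in ([(t,L,tt)],[(s,L[[1,2,3,0]],ts)],[(t,L,tt),(s,L[[1,2,3,0]],ts)]): print("tray",z,*fit(o,[.6,0,0]))
sb=P([(497,16),(735,79),(683,286),(437,220)],98,203,399,0)
print("saw",*fit([(t,[(.085,.1,.038),(.085,-.1,.038),(-.085,-.1,.016),(-.085,.1,.016)],sb)],[.6,.3,0]))
sd=P([(28,366),(338,348),(357,514),(41,533)],362,203,0,300)
print("side",*fit([(t,[(.07,.13,.012),(.07,-.13,.012),(-.07,-.13,.012),(-.07,.13,.012)],sd)],[.6,-.3,0]))
print("lid",back(t,P([(231,149)],240,173,0,0),.105),back(s,P([(619,346)],237,195,399,300),.105))
print("sq",back(t,P([(189,398)],362,203,0,300),.03)); print("pink",back(t,[(288,297)],.09),"yel",back(t,[(407,180)],.09))
print("base->side cam",back(t,P([(146,152)],240,173,0,0),.068))
E
```

```text
tray 0.02 [ 0.55867154 -0.00818687 -0.17942771] [-1.1 -1.   0.8 -1.1  1.   2.1 -0.7 -0.1]
tray 0.02 [ 0.55347939 -0.00257738 -0.18712804] [-0.4  0.3  1.4  0.4  0.7 -0.7 -1.7 -0.2]
tray 0.02 [ 0.5567348  -0.0067979  -0.18209613] [-1.6 -0.4  0.3 -0.3  0.3  3.  -1.4  0.5 -1.2 -0.7  0.5 -1.   0.3 -2.3
 -2.  -1.3]
tray 0.026 [ 0.55736987 -0.00811979 -0.17943114] [-1.3 -1.2  1.  -1.3  1.2  2.3 -0.9 -0. ]
tray 0.026 [ 0.55091274  0.0035666  -0.18673283] [-0.5 -0.   1.8  0.2  0.8 -0.4 -2.1 -0.2]
tray 0.026 [ 0.55528167 -0.0049518  -0.18194025] [-2.5 -0.6 -0.2 -0.4 -0.3  3.2 -2.4  0.7 -1.  -2.   0.9 -2.2  0.6 -3.4
 -2.1 -2.5]
saw [ 0.47560779  0.32828315 -0.22379407] [-0.2 -0.6  1.1 -0.6 -0.8  0.2 -0.1  0.9]
side [ 0.5085574  -0.31041859  0.09127067] [-0.5 -0.5 -0.  -0.2  0.5  0.4  0.   0.3]
lid [[ 0.5449928 -0.0381797  0.105    ]] [[ 0.54311489 -0.03727309  0.105     ]]
sq [[ 0.53919137 -0.30432793  0.03      ]]
pink [[0.37427035 0.02109698 0.09      ]] yel [[ 0.65853099 -0.2493883   0.09      ]]
base->side cam [[0.54860373 0.02689561 0.068     ]]
```

Good fit: the jar should be at about (0.544, −0.0375), and it agrees in both cameras. Moving above it.

>>> arm_command:
  commands:
    - [[15,27,0],0.049,-1]
    - [[15,27,0],0.049,-1]
    - [[15,27,0],0.049,-1]
    - [[15,27,0],0.049,-1]
    - [[15,27,0],0.049,-1]
    - [[15,27,0],0.049,-1]
    - [[15,27,0],0.049,-1]
    - [[15,27,0],0.049,-1]
    - [[15,27,0],0.049,-1]
    - [[15,27,0],0.049,-1]
    - [[15,27,0],0.049,-1]
    - [[15,27,0],0.049,-1]
    - [[15,27,0],0.049,-1]
    - [[15,27,0],0.049,-1]
    - [[15,27,0],0.049,-1]
    - [[15,27,0],0.049,-1]
    - [[15,27,0],0.049,-1]
    - [[14,27,0],0.049,-1]
    - [[14,27,0],0.049,-1]
    - [[13,23,0],0.049,-1]
  newtons: 30

```text
clock: 2.2
position: [0.5443, -0.0362, 0.2313]
tool_rot: [-3.142, -0.0, 1.39]
force: [0.3, 0.2, -0.2]
grip_width: 0.085
finger_force: 0.0
```

>>> arm_command:
  commands:
    - [[0,0,-25],0,-1]
    - [[0,0,-25],0,-1]
    - [[0,0,-25],0,-1]
    - [[0,-1,-25],0,-1]
    - [[0,0,0],0,-1]

```text
clock: 2.7
position: [0.5422, -0.0388, 0.1287]
tool_rot: [-3.137, 0.001, 1.388]
force: [-0.7, 0.3, 0.6]
grip_width: 0.0851
finger_force: 0.0
```

```bash
cat > look.py <<'E'
import sys; from h import *
x,y,w,h,x2,y2=map(int,sys.argv[2:8])
out=[]
for n,a,b in(("side",x,y),("top",x2,y2)):
    im=grab_frame(n)["image"][:,:,::-1]; out.append(cv2.resize(im[b:b+h,a:a+w],(396,396*h//w),interpolation=cv2.INTER_CUBIC))
cv2.imwrite(f"pics/{sys.argv[1]}.png",np.hstack(out)); s=bot.observe(); print(np.round(s["position"],4),np.round(s["tool_rot"],3),s["grip_width"])
E
python3 look.py a 237 150 132 150 240 150
```

```text
[ 0.5439 -0.0387  0.1317] [-3.141 -0.     1.388] 0.08535243567105874
```

View pics/a.png

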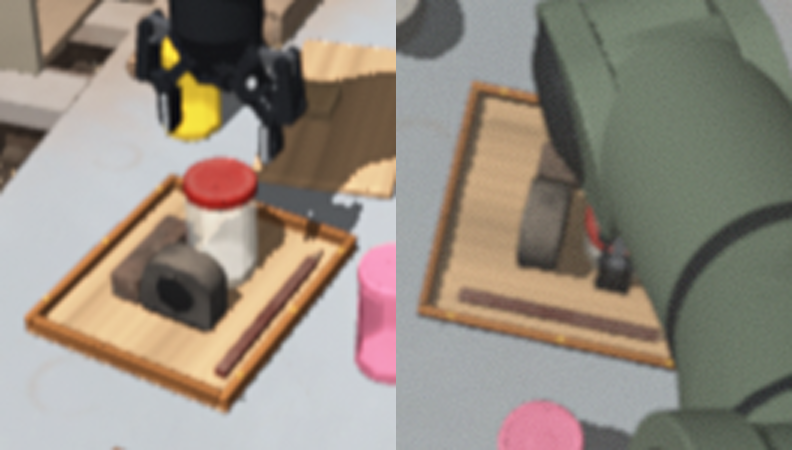

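In the side crop the open fingers, at (165,100) and (270,130), sit either side of the lid (220,180), front and back. The fingers are aligned with the lid, so I'll descend and grip.

>>> arm_command:
  commands:
    - [[0,0,-17],0,-1]
    - [[0,0,-17],0,-1]
    - [[0,0,-16],0,-1]
    - [[0,0,-15],0,-1]
    - [[0,0,0],0,-1]
    - [[0,0,0],0,1]
    - [[0,0,0],0,1]
    - [[0,0,0],0,1]
    - [[0,0,0],0,1]
    - [[0,0,0],0,1]
    - [[0,0,0],0,1]
    - [[0,0,0],0,1]
  newtons: 35

```text
clock: 4.0
position: [0.5445, -0.0387, 0.0675]
tool_rot: [3.14, -0.0, 1.388]
force: [-1.1, 0.6, 5.2]
grip_width: 0.0634
finger_force: 37.1
```

>>> arm_command:
  commands:
    - [[0,0,5],0,1]
    - [[0,0,12],0,1]
    - [[0,0,18],0,1]
    - [[0,0,18],0,1]
    - [[0,0,12],0,1]
    - [[0,0,5],0,1]
    - [[-2,-6,0],0,1]
    - [[-5,-17,0],0,1]
    - [[-7,-23,0],0,1]
    - [[-7,-24,0],0,1]
    - [[-8,-26,0],0,1]
    - [[-8,-26,0],0,1]
    - [[-7,-24,0],0,1]
    - [[-7,-23,0],0,1]
    - [[-5,-17,0],0,1]
    - [[-2,-7,0],0,1]
    - [[0,0,0],0,1]
    - [[0,0,0],0,1]

```text
clock: 5.8
position: [0.486, -0.2308, 0.136]
tool_rot: [-3.141, -0.001, 1.388]
force: [-0.5, 1.3, -4.4]
grip_width: 0.0631
finger_force: 40.0
```

```bash
python3 look.py b 267 100 132 150 340 170
```

```text
[ 0.4862 -0.2306  0.1362] [-3.142 -0.     1.389] 0.06304870740389464
```

View pics/b.png

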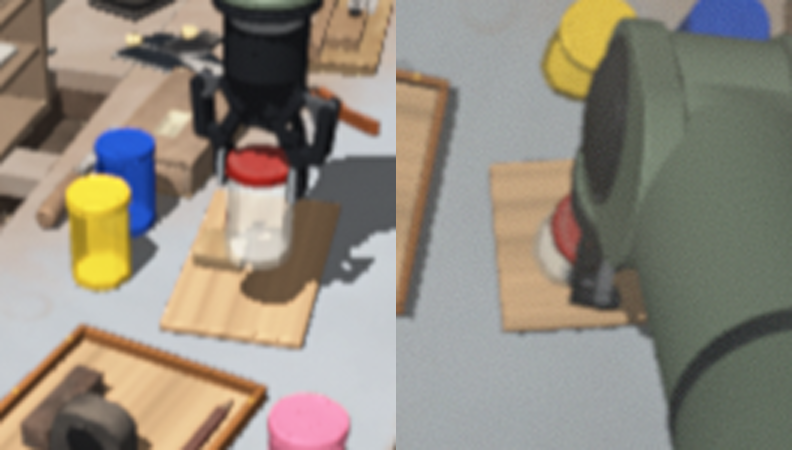

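The jar hangs upright in the gripper over the near-tray half of the side board (side crop (260,205)), clear of the square. Lowering and releasing it.

>>> arm_command:
  commands:
    - [[0,0,-18],0,1]
    - [[0,0,-18],0,1]
    - [[0,0,-12],0,1]
    - [[0,0,-6],0,1]
    - [[0,0,-4],0,1]
    - [[0,0,-2],0,1]
    - [[0,0,-2],0,1]
    - [[0,0,0],0,1]
    - [[0,0,0],0,1]

```text
clock: 6.8
position: [0.4859, -0.2318, 0.0746]
tool_rot: [3.141, 0.0, 1.388]
force: [0.3, -0.4, -3.7]
grip_width: 0.0634
finger_force: 40.0
```

>>> arm_command:
  commands:
    - [[0,0,-1],0,1]
    - [[0,0,0],0,1]
    - [[0,0,0],0,0.2]
    - [[0,0,0],0,-0.6]
    - [[0,0,0],0,-1]
    - [[0,0,0],0,-1]
    - [[0,0,0],0,-1]
    - [[0,0,0],0,-1]

```text
clock: 7.6
position: [0.4859, -0.2317, 0.0733]
tool_rot: [3.142, -0.0, 1.388]
force: [-0.4, 0.1, -0.6]
grip_width: 0.0853
finger_force: 0.0
```

>>> arm_command:
  commands:
    - [[0,0,20],0,-1]
    - [[0,0,35],0,-1]
    - [[0,0,35],0,-1]
    - [[5,15,0],-0.13,-1]
    - [[6,22,0],-0.13,-1]
    - [[6,22,0],-0.13,-1]
    - [[6,22,0],-0.13,-1]
    - [[6,22,0],-0.13,-1]
    - [[6,22,0],-0.13,-1]
    - [[6,22,0],-0.13,-1]
    - [[6,22,0],-0.13,-1]
    - [[6,22,0],-0.13,-1]
    - [[6,22,0],-0.13,-1]
    - [[5,22,0],-0.13,-1]
    - [[5,22,0],-0.14,-1]
    - [[0,0,0],0,-1]
    - [[0,0,0],0,-1]

```text
clock: 9.3
position: [0.5547, 0.0255, 0.1632]
tool_rot: [3.141, 0.0, -0.179]
force: [-0.5, -0.2, -0.7]
grip_width: 0.0854
finger_force: 0.0
```

```bash
python3 look.py c 237 150 132 150 240 150
python3 - <<'E'
from h import *
f=grab_frame("top");cv2.imwrite("pics/top1.png",f["image"][:,:,::-1])
E
```

```text
[0.5547 0.0244 0.1633] [ 3.141  0.    -0.181] 0.08535820854824079
```

View pics/c.png

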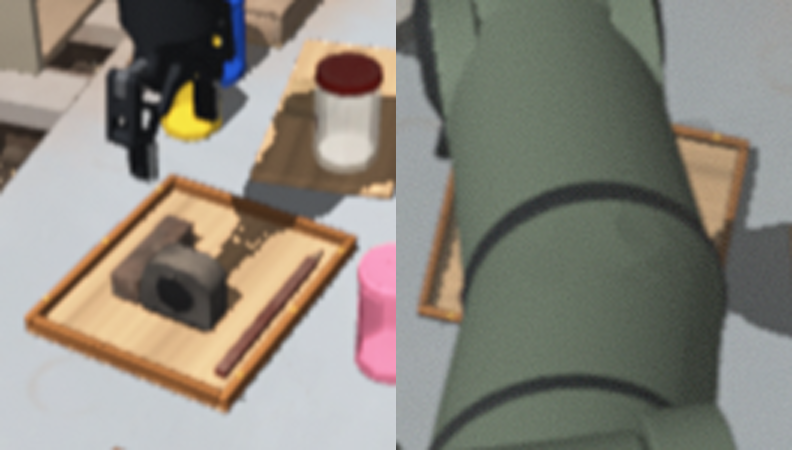

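The jar now stands on the side board, with its lid at (348,72). The tape's left face shows bottom corners at about (210,328) and (142,305). I'll check them against the estimate.

Run:
```python
from h import *
s=cam(grab_frame("side"))
c,n=np.cos(-.182),np.sin(-.182)
T=lambda x,y:(.5555+c*x-n*y,.0253+n*x+c*y)
for x,y in((-.036,.017),(.036,.017)): print(proj(s,[*T(x,y),.006]), ((proj(s,[*T(x,y),.006])-[237,150])*3).round())
print(back(s,np.array([(237+210/3,150+328/3),(237+142/3,150+305/3)]),.006), T(-.036,.017),T(.036,.017))
```

```text
[[306.58341922 262.13942931]] [[209. 336.]]
[[282.76708308 252.89835326]] [[137. 309.]]
[[0.52583154 0.0383693  0.006     ]
 [0.59198012 0.02974671 0.006     ]] (np.float64(0.523171535341533), np.float64(0.048535110777146125)) (np.float64(0.5939823593074468), np.float64(0.03550333387342425))
```

>>> arm_command:
  commands:
    - [[0,0,-25],0,-1]
    - [[0,0,-30],0,-1]
    - [[0,0,-30],0,-1]
    - [[0,0,-25],0,-1]
    - [[0,0,-15],0,-1]
    - [[0,0,-10],0,-1]
    - [[0,0,0],0,-1]
    - [[0,0,0],0,0]
    - [[0,0,0],0,0.1]
    - [[0,0,0],0,0.3]
    - [[0,0,0],0,1]
    - [[0,0,0],0,1]
    - [[0,0,0],0,1]
    - [[0,0,0],0,1]
    - [[0,0,0],0,1]
  newtons: 30

```text
clock: 11.0
position: [0.5552, 0.0253, 0.0289]
tool_rot: [-3.141, -0.001, -0.182]
force: [-0.5, -0.0, 7.3]
grip_width: 0.0317
finger_force: 34.1
```

>>> arm_command:
  commands:
    - [[0,0,5],0,1]
    - [[0,0,15],0,1]
    - [[0,0,25],0,1]
    - [[0,0,30],0,1]
    - [[0,0,30],0,1]
    - [[0,0,20],0,1]
    - [[0,0,5],0,1]
    - [[-2,-10,0],0.02,1]
    - [[-4,-22,0],0.02,1]
    - [[-5,-33,0],0.02,1]
    - [[-6,-36,0],0.024,1]
    - [[-6,-36,0],0.024,1]
    - [[-6,-36,0],0.024,1]
    - [[-6,-36,0],0.024,1]
    - [[-6,-36,0],0.024,1]
    - [[-6,-36,0],0.024,1]
    - [[-6,-36,0],0.024,1]
    - [[-6,-36,0],0.024,1]
    - [[-5,-36,0],0.02,1]

```text
clock: 12.9
position: [0.4899, -0.365, 0.1578]
tool_rot: [-3.141, 0.001, 0.091]
force: [0.4, 0.1, -2.5]
grip_width: 0.0318
finger_force: 33.0
```

>>> arm_command:
  commands:
    - [[-3,-22,0],0,1]
    - [[-2,-12,0],0,1]
    - [[0,0,0],0,1]
    - [[0,0,0],0,1]

```text
clock: 13.3
position: [0.4861, -0.3964, 0.158]
tool_rot: [-3.14, 0.0, 0.091]
force: [0.4, -0.0, -2.5]
grip_width: 0.0317
finger_force: 33.0
```

```bash
python3 look.py d 267 80 132 150 370 170
```

```text
[ 0.4865 -0.3961  0.1583] [-3.141 -0.     0.092] 0.031497273753954384
```

View pics/d.png

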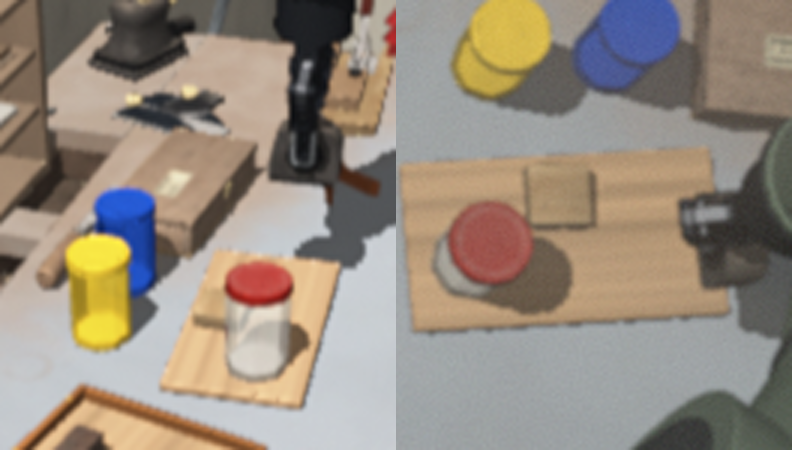

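The jar stands on the board's left end (top crop (490,243)) and the square is untouched at (560,195). The tape hangs level in the gripper above the right end. Lowering it.

>>> arm_command:
  commands:
    - [[0,0,-15],0,1]
    - [[0,0,-25],0,1]
    - [[0,0,-30],0,1]
    - [[0,0,-25],0,1]
    - [[0,0,-15],0,1]
    - [[0,0,-7],0,1]
    - [[0,0,-3],0,1]
    - [[0,0,-2],0,1]
    - [[0,0,0],0,1]
    - [[0,0,0],0,1]

```text
clock: 14.4
position: [0.4861, -0.398, 0.037]
tool_rot: [3.141, -0.001, 0.09]
force: [1.8, 0.5, -1.9]
grip_width: 0.0317
finger_force: 33.1
```

>>> arm_command:
  commands:
    - [[0,0,-1],0,1]
    - [[0,0,-1],0,1]
    - [[0,0,0],0,1]

```text
clock: 14.7
position: [0.4861, -0.398, 0.0349]
tool_rot: [3.141, -0.001, 0.09]
force: [-2.1, 1.6, 6.9]
grip_width: 0.0314
finger_force: 33.9
```

Contact. Releasing, opening no further than needed so the fingers stay clear of the square, then rising.

>>> arm_command:
  commands:
    - [[0,0,0],0,0]
    - [[0,0,0],0,-0.3]
    - [[0,0,0],0,-0.6]
    - [[0,0,0],0,-0.6]
    - [[0,0,0],0,-0.6]
    - [[0,0,15],0,-0.6]
    - [[0,0,25],0,-0.6]
    - [[0,0,35],0,-0.6]
    - [[0,0,35],0,-0.6]
    - [[0,0,25],0,-0.6]

```text
clock: 15.7
position: [0.4863, -0.3981, 0.1729]
tool_rot: [3.14, -0.002, 0.09]
force: [-0.4, -0.5, -0.2]
grip_width: 0.0684
finger_force: 0.0
```

```bash
python3 look.py e 237 170 132 125 240 165
```

```text
[ 0.4872 -0.3989  0.1741] [ 3.138 -0.005  0.09 ] 0.06827479815157143
```

View pics/e.png

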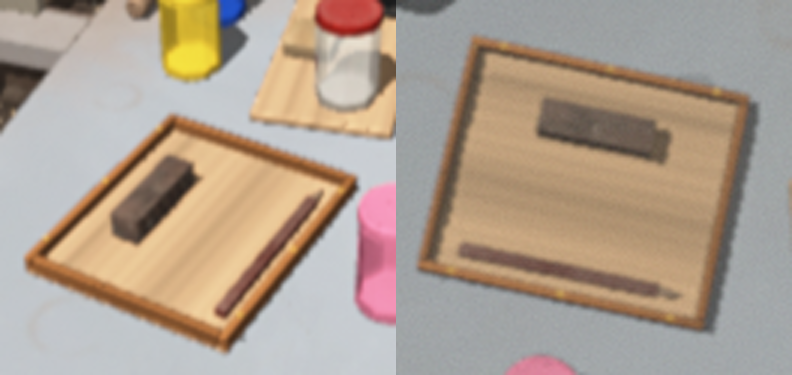

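The offcut lies alone at the back of the tray. In the top crop its corners are about (545,99), (657,122), (653,152) and (537,130). The tray rim corners are (474,38), (749,97), (705,327) and (420,268).

Run:
```python
from h import *
t=cam(grab_frame("top")); print("cam",-np.array(t["R"]).T@t["t"])
P=lambda l:np.array([[240+(a-396+.5)/3-.5,165+(b+.5)/3-.5] for a,b in l])
q=lambda a,b,z:[(a,b,z),(a,-b,z),(-a,-b,z),(-a,b,z)]
p,r=fit([(t,q(.1,.118,.02),P([(474,38),(749,97),(705,327),(420,268)]))],[.55,0,-.18]);print("tray",p,r)
o,r=fit([(t,q(.014,.0475,.034),P([(545,99),(657,122),(653,152),(537,130)]))],[.6,0,-.18]);print("off",o,r)
c,s=np.cos(p[2]),np.sin(p[2]);d=o[:2]-p[:2];print("off in tray",c*d[0]+s*d[1],-s*d[0]+c*d[1])
L=lambda x,y:(p[0]+c*x-s*y,p[1]+s*x+c*y);print("jar",L(-.008,-.032),"tape",L(-.008,.032),"off",L(.044,0))
```

```text
cam [0.26920272 0.00739171 1.31677068]
tray [ 0.55681268 -0.00927672 -0.17536169] [-0.6 -0.8  1.1 -1.   0.3  1.  -0.8  0.5]
off [ 0.59953608 -0.01632064 -0.16330118] [-0.4 -0.3  0.6 -0.5 -0.2  0.5  0.   0.3]
off in tray 0.04329708765125339 0.0005178106203792892
jar (np.float64(0.5433525149451351), np.float64(-0.039390234982206326)) tape (np.float64(0.5545182293208227), np.float64(0.023628229157127978)) off (np.float64(0.600137874246188), np.float64(-0.01695314584278537))
```

>>> arm_command:
  commands:
    - [[7,24,0],0.08,-0.2]
    - [[7,24,0],0.08,-0.2]
    - [[7,24,0],0.08,-0.2]
    - [[7,24,0],0.08,-0.2]
    - [[7,24,0],0.08,-0.2]
    - [[7,24,0],0.08,-0.2]
    - [[7,24,0],0.08,-0.2]
    - [[7,24,0],0.08,-0.2]
    - [[7,24,0],0.08,-0.2]
    - [[7,24,0],0.08,-0.2]
    - [[7,24,0],0.08,-0.2]
    - [[7,24,0],0.08,-0.2]
    - [[7,24,0],0.08,-0.2]
    - [[7,24,0],0.08,-0.2]
    - [[7,24,0],0.08,-0.2]
    - [[8,23,0],0.1,-0.2]
    - [[0,0,0],0,-0.2]
    - [[0,0,0],0,-0.2]

```text
clock: 17.65
position: [0.599, -0.0138, 0.1691]
tool_rot: [-3.141, 0.0, 1.392]
force: [-0.4, -0.9, -0.4]
grip_width: 0.051
finger_force: 0.0
```

>>> arm_command:
  commands:
    - [[1,-2,-25],0,-0.2]
    - [[0,0,-35],0,-0.2]
    - [[0,0,-35],0,-0.2]
    - [[0,0,-25],0,-0.2]
    - [[0,0,-16],0,-0.2]
    - [[0,0,-9],0,-0.2]
    - [[0,0,0],0,-0.2]
    - [[0,0,0],0,-0.2]

```text
clock: 18.45
position: [0.6004, -0.0168, 0.0252]
tool_rot: [3.14, -0.0, 1.39]
force: [0.2, -0.2, 1.0]
grip_width: 0.0514
finger_force: 0.0
```

```bash
python3 look.py f 237 170 132 125 240 165
```

```text
[ 0.6005 -0.0168  0.0255] [ 3.14 -0.    1.39] 0.05119620120724928
```

View pics/f.png

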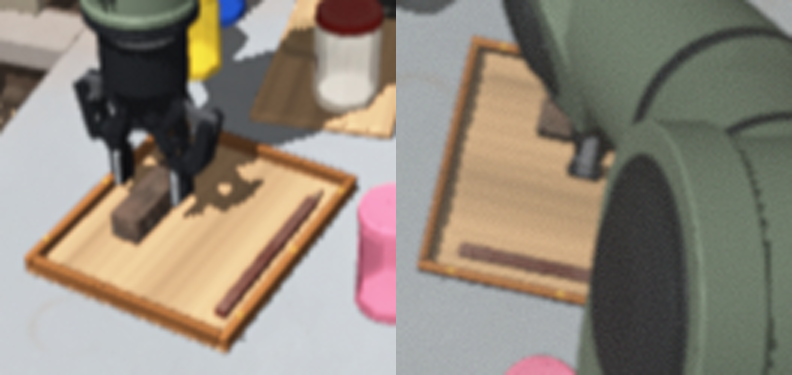

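The fingers straddle the middle of the offcut front to back (side crop (122,165) and (180,185)), clear of the back lip. Going 14 mm lower and closing.

>>> arm_command:
  commands:
    - [[0,0,-7],0,-0.2]
    - [[0,0,-7],0,-0.2]
    - [[0,0,0],0,-0.2]
    - [[0,0,0],0,0.2]
    - [[0,0,0],0,0.4]
    - [[0,0,0],0,1]
    - [[0,0,0],0,1]
    - [[0,0,0],0,1]
    - [[0,0,0],0,1]
  newtons: 25

```text
clock: 19.45
position: [0.5999, -0.0168, 0.0104]
tool_rot: [3.142, -0.0, 1.39]
force: [0.1, 0.1, 1.4]
grip_width: 0.0277
finger_force: 25.5
```

>>> arm_command:
  commands:
    - [[0,0,10],0,1]
    - [[0,0,25],0,1]
    - [[0,0,35],0,1]
    - [[0,0,25],0,1]
    - [[0,0,10],0,1]
    - [[-6,15,0],0,1]
    - [[-11,27,0],-0.005,1]
    - [[-12,31,0],-0.005,1]
    - [[-12,31,0],-0.005,1]
    - [[-12,31,0],-0.005,1]
    - [[-12,31,0],-0.005,1]
    - [[-12,31,0],-0.005,1]
    - [[-12,31,0],-0.005,1]
    - [[-12,31,0],-0.005,1]
    - [[-12,31,0],-0.003,1]
    - [[-12,28,0],0,1]
    - [[-9,20,0],0,1]
    - [[-5,11,0],0,1]
    - [[0,0,0],0,1]
    - [[0,0,0],0,1]

```text
clock: 21.45
position: [0.4609, 0.3313, 0.1148]
tool_rot: [-3.141, 0.001, 1.346]
force: [0.0, -0.7, -1.2]
grip_width: 0.0276
finger_force: 25.2
```

```bash
python3 look.py g 205 250 150 170 90 180
```

```text
[0.4614 0.3309 0.1151] [3.141e+00 1.000e-03 1.345e+00] 0.02729537037684559
```

View pics/g.png

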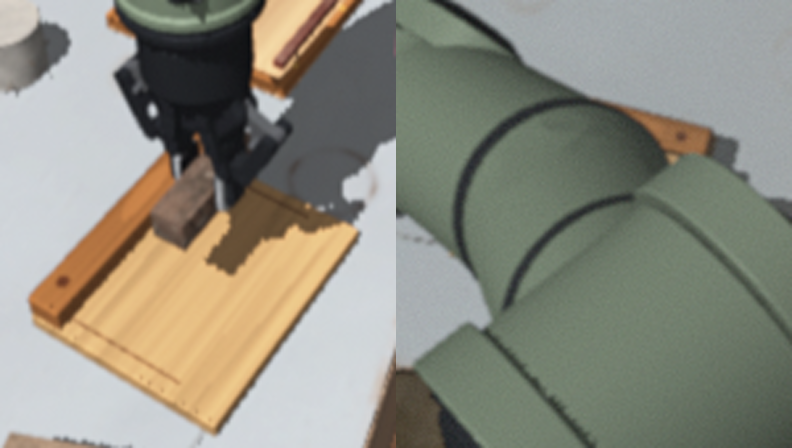

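The offcut hangs over the deck, parallel to the fence. The side crop shows deck corners (216,428) and (358,236), and the fence's top left corners at (30,299) and (62,312).

Run:
```python
from h import *
t=cam(grab_frame("top"));s=cam(grab_frame("side"))
k=150/396
us=np.array([[205+a*k,250+b*k] for a,b in[(30,299),(62,312),(216,428),(358,236)]])
Ls=[(.085,.1,.038),(.055,.1,.038),(-.085,.1,.016),(-.085,-.1,.016)]
P=lambda l:np.array([[98+(a-399+.5)/3-.5,203+(b+.5)/3-.5] for a,b in l])
Lt=[(.085,.1,.038),(.085,-.1,.038),(-.085,-.1,.016),(-.085,.1,.016)];ut=P([(497,16),(735,79),(683,286),(437,220)])
for o in([(s,Ls,us)],[(s,Ls,us),(t,Lt,ut)]):
    p,r=fit(o,[.475,.33,-.22]); print(p,r,p[0]-.015*np.cos(p[2]),p[1]-.015*np.sin(p[2]))
```

```text
[ 0.47209218  0.32932894 -0.23699595] [-0.7 -1.  -1.2  1.3 -0.1  0.5  2.1 -1.6] 0.4575114637797601 0.3328506980388167
[ 0.47389596  0.3286635  -0.22732574] [-1.2 -1.  -1.7  1.2 -0.2 -0.2  1.2 -2.6 -0.3 -0.   0.9  0.3 -1.1  1.1
 -0.4  1.4] 0.4592818675532234 0.33204409612451974
```

>>> arm_command:
  commands:
    - [[-1,1,-20],-0.003,1]
    - [[0,0,-30],0,1]
    - [[0,0,-22],0,1]
    - [[0,0,-12],0,1]
    - [[0,0,-6],0,1]
    - [[0,0,-3],0,1]
    - [[0,0,0],0,1]
    - [[0,0,0],0,1]

```text
clock: 22.45
position: [0.4603, 0.3335, 0.0231]
tool_rot: [3.141, -0.001, 1.344]
force: [-0.0, 0.1, -0.5]
grip_width: 0.0274
finger_force: 25.2
```

>>> arm_command:
  commands:
    - [[0,0,-1.5],0,1]
    - [[0,-1,-0.5],0,1]
    - [[0,0,0],0,1]

```text
clock: 22.75
position: [0.4599, 0.3321, 0.0204]
tool_rot: [3.141, 0.0, 1.344]
force: [0.0, 0.3, -0.8]
grip_width: 0.0277
finger_force: 25.2
```

>>> arm_command:
  commands:
    - [[0,0,-1],0,1]
    - [[0,0,0],0,1]
    - [[0,0,0],0,0.2]
    - [[0,0,0],0,0]
    - [[0,0,0],0,-0.2]
    - [[0,0,0],0,-0.2]
    - [[0,0,0],0,-0.2]
    - [[0,0,15],0,-0.2]
    - [[0,0,30],0,-0.2]
    - [[0,0,40],0,-0.2]
    - [[0,0,40],0,-0.2]
    - [[20,-40,10],0,-0.2]
    - [[20,-45,0],0,-0.2]
    - [[15,-45,0],0,-0.2]
    - [[10,-45,0],0,-0.2]
    - [[0,-45,0],0,-0.2]
    - [[0,-30,0],0,-0.2]

```text
clock: 24.45
position: [0.5248, 0.0788, 0.1552]
tool_rot: [3.141, 0.001, 1.341]
force: [0.2, 1.1, -0.3]
grip_width: 0.0514
finger_force: 0.0
```

```bash
python3 look.py i 205 250 150 170 90 180
```

```text
[0.5249 0.0775 0.1552] [3.141e+00 2.000e-03 1.338e+00] 0.05089214056951286
```

View pics/i.png

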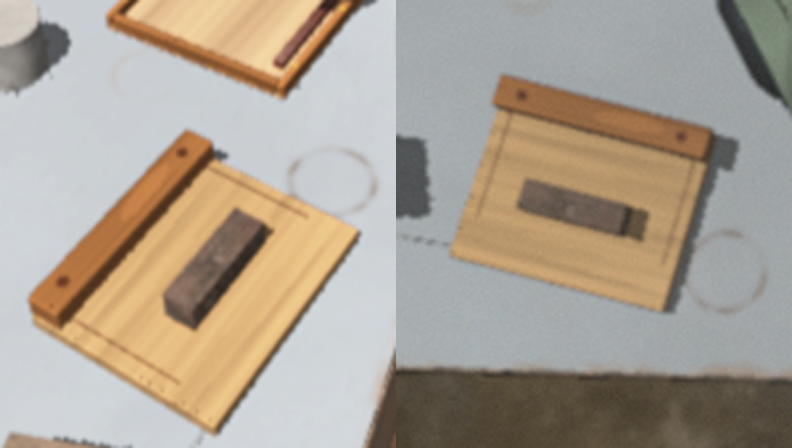

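The offcut lies flat on the deck; its top corners in the top crop are about (524,180), (631,206), (627,235) and (518,207).

Run:
```python
from h import *
t=cam(grab_frame("top"));k=150/396
P=lambda l:np.array([[90+(a-396)*k,180+b*k] for a,b in l])
q=lambda a,b,z:[(a,b,z),(a,-b,z),(-a,-b,z),(-a,b,z)]
o,r=fit([(t,q(.014,.0475,.044),P([(524,180),(631,206),(627,235),(518,207)]))],[.46,.33,-.2]);print(o,r)
p,r=fit([(t,[(.085,.1,.038),(.085,-.1,.038),(-.085,-.1,.016),(-.085,.1,.016)],P([(502,74),(713,130),(669,309),(451,254)]))],[.47,.33,-.22])
print(p,r); c,s=np.cos(p[2]),np.sin(p[2]);d=o[:2]-p[:2];print(c*d[0]+s*d[1]+.015,-s*d[0]+c*d[1])
```

```text
[ 0.45883938  0.32957565 -0.20229225] [ 1.4 -0.2  0.1 -0.7 -1.7 -0.2  0.2  1. ]
[ 0.47593069  0.32723408 -0.21621361] [ 0.  -0.5  0.9 -1.3 -1.   0.8  0.1  1. ]
-0.002195708298030098 -0.0013795940577284154
```

The offcut is within 3 mm of the deck's middle and aligned with the fence. Fetching the tape measure.

>>> arm_command:
  commands:
    - [[-2,-15,5],-0.05,-0.6]
    - [[-2,-25,5],-0.07,-0.6]
    - [[-2,-29,0],-0.07,-0.6]
    - [[-2,-29,0],-0.07,-0.6]
    - [[-2,-29,0],-0.07,-0.6]
    - [[-2,-29,0],-0.07,-0.6]
    - [[-2,-29,0],-0.07,-0.6]
    - [[-2,-29,0],-0.07,-0.6]
    - [[-2,-29,0],-0.07,-0.6]
    - [[-2,-29,0],-0.07,-0.6]
    - [[-2,-29,0],-0.07,-0.6]
    - [[-2,-29,0],-0.07,-0.6]
    - [[-3,-29,0],-0.07,-0.6]
    - [[-3,-29,0],-0.07,-0.6]
    - [[-3,-29,0],-0.07,-0.6]
    - [[-3,-29,0],-0.07,-0.6]
    - [[-3,-29,0],-0.07,-0.6]
    - [[0,0,0],-0.078,-0.6]
    - [[0,0,0],0,-0.6]
    - [[0,0,0],0,-0.6]

```text
clock: 26.6
position: [0.4866, -0.3915, 0.1647]
tool_rot: [-3.141, -0.001, 0.099]
force: [1.4, 1.0, 0.3]
grip_width: 0.0681
finger_force: 0.0
```

>>> arm_command:
  commands:
    - [[0,-6,-20],-0.009,-0.6]
    - [[0,0,-30],0,-0.6]
    - [[0,0,-30],0,-0.6]
    - [[0,0,-25],0,-0.6]
    - [[0,0,-15],0,-0.6]
    - [[0,0,-9],0,-0.6]
    - [[0,0,0],0,-0.6]
    - [[0,0,0],0,-0.6]

```text
clock: 27.4
position: [0.4864, -0.3989, 0.0363]
tool_rot: [3.141, -0.001, 0.087]
force: [0.2, 0.2, -0.3]
grip_width: 0.0685
finger_force: 0.0
```

>>> arm_command:
  commands:
    - [[0,1,-1],0.003,-0.6]
    - [[0,0,0],0,0]
    - [[0,0,0],0,0.2]
    - [[0,0,0],0,1]
    - [[0,0,0],0,1]
    - [[0,0,0],0,1]
    - [[0,0,0],0,1]
    - [[0,0,0],0,1]
    - [[0,0,10],0,1]
    - [[0,0,25],0,1]
    - [[0,0,35],0,1]
    - [[0,0,35],0,1]
    - [[0,0,20],0,1]
    - [[0,0,0],0,1]
  newtons: 30

```text
clock: 28.8
position: [0.4868, -0.3986, 0.1628]
tool_rot: [3.138, -0.004, 0.09]
force: [1.1, 0.1, -2.9]
grip_width: 0.0322
finger_force: 30.4
```

>>> arm_command:
  commands:
    - [[2,10,0],-0.016,1]
    - [[3,20,0],-0.016,1]
    - [[4,25,0],-0.016,1]
    - [[4,25,0],-0.016,1]
    - [[4,25,0],-0.016,1]
    - [[4,25,0],-0.016,1]
    - [[4,25,0],-0.016,1]
    - [[4,25,0],-0.016,1]
    - [[4,25,0],-0.016,1]
    - [[4,25,0],-0.016,1]
    - [[4,25,0],-0.016,1]
    - [[4,25,0],-0.016,1]
    - [[4,25,0],-0.016,1]
    - [[4,25,0],-0.016,1]
    - [[4,25,0],-0.016,1]
    - [[4,25,0],-0.016,1]
    - [[4,25,0],-0.016,1]
    - [[3,19,0],0,1]
    - [[0,0,0],0,1]
    - [[0,0,0],0,1]

```text
clock: 30.8
position: [0.5529, 0.0268, 0.1582]
tool_rot: [3.141, 0.002, -0.181]
force: [0.0, -0.7, -2.0]
grip_width: 0.032
finger_force: 30.4
```

>>> arm_command:
  commands:
    - [[1,-1,-20],0,1]
    - [[1,0,-30],0,1]
    - [[0,0,-30],0,1]
    - [[0,0,-25],0,1]
    - [[0,0,-13],0,1]
    - [[0,0,-6],0,1]
    - [[0,0,-3],0,1]
    - [[0,0,0],0,1]
    - [[0,0,0],0,1]

```text
clock: 31.7
position: [0.5563, 0.0253, 0.0331]
tool_rot: [-3.141, -0.001, -0.182]
force: [0.2, 0.3, -2.4]
grip_width: 0.0316
finger_force: 30.3
```

>>> arm_command:
  commands:
    - [[-1,0,-2],0,1]
    - [[0,0,-1],0,1]
    - [[0,0,-1],0,1]
    - [[0,0,0],0,1]

```text
clock: 32.1
position: [0.5549, 0.0252, 0.0287]
tool_rot: [-3.142, -0.0, -0.182]
force: [-2.3, 0.3, 7.1]
grip_width: 0.0319
finger_force: 31.2
```

>>> arm_command:
  commands:
    - [[0,0,0],0,0]
    - [[0,0,0],0,-0.3]
    - [[0,0,0],0,-0.5]
    - [[0,0,0],0,-0.5]
    - [[0,0,0],0,-0.5]
    - [[0,0,15],0,-0.5]
    - [[0,0,30],0,-0.5]
    - [[0,0,40],0,-0.6]
    - [[0,0,35],0,-1]
    - [[0,0,20],0,-1]

```text
clock: 33.1
position: [0.5556, 0.0252, 0.1722]
tool_rot: [-3.14, -0.003, -0.182]
force: [0.6, 0.2, 0.1]
grip_width: 0.0853
finger_force: 0.0
```

>>> arm_command:
  commands:
    - [[-5,-15,0],0.1,-1]
    - [[-5,-22,0],0.13,-1]
    - [[-6,-22,0],0.13,-1]
    - [[-6,-22,0],0.13,-1]
    - [[-6,-22,0],0.13,-1]
    - [[-6,-22,0],0.13,-1]
    - [[-6,-22,0],0.13,-1]
    - [[-6,-22,0],0.13,-1]
    - [[-6,-22,0],0.13,-1]
    - [[-6,-22,0],0.13,-1]
    - [[-6,-22,0],0.13,-1]
    - [[-5,-22,0],0.13,-1]
    - [[0,0,0],0.04,-1]
    - [[0,0,0],0,-1]
    - [[0,0,0],0,-1]

```text
clock: 34.6
position: [0.4859, -0.2315, 0.1689]
tool_rot: [3.141, 0.0, 1.386]
force: [0.6, 0.8, -0.2]
grip_width: 0.0855
finger_force: 0.0
```

```bash
python3 look.py j 237 100 150 200 260 150
```

```text
[ 0.486  -0.2313  0.1687] [3.141 0.    1.387] 0.08539147502765373
```

View pics/j.png

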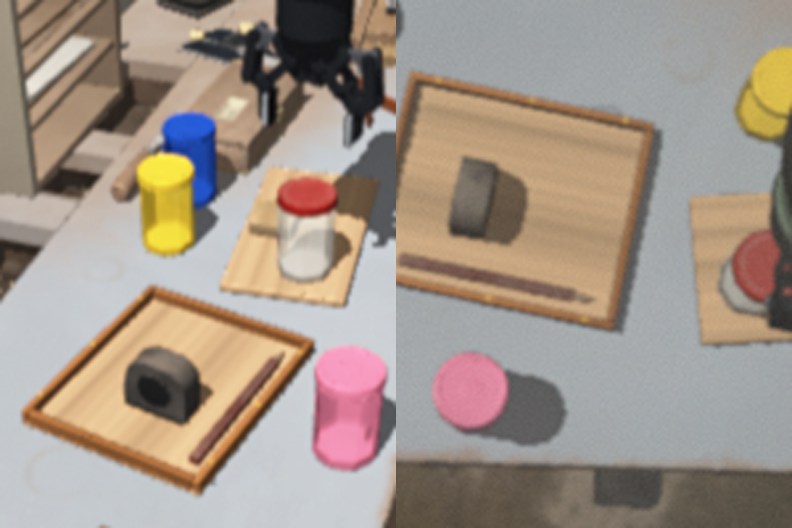

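The tape stands upright in the tray, and the fingers are centred front and back of the jar. I'll check the tape's shift against its first image by template match.

Run:
```python
from h import *
f=grab_frame("side"); now=f["image"][:,:,::-1].copy(); cv2.imwrite("pics/side1.png",now); a=cv2.imread("pics/side0.png")
up=lambda i:cv2.resize(i,None,fx=5,fy=5,interpolation=cv2.INTER_CUBIC)
x,y,w,h=288,231,22,29
tm=up(a[y:y+h,x:x+w]); m=cv2.matchTemplate(up(now[y-8:y+h+8,x-8:x+w+8]),tm,cv2.TM_CCOEFF_NORMED)
_,v,_,l=cv2.minMaxLoc(m); d=np.array(l)/5-8; print(v,"shift px",d)
c=cam(f); p0=proj(c,[.555,.025,.03]); print(back(c,p0+d,.03)-[.555,.025,.03])
# pencil
x,y,w,h=308,236,24,36
tm=up(a[y+10:y+h,x:x+w]); m=cv2.matchTemplate(up(now[y+2:y+h+8,x-8:x+w+8]),tm,cv2.TM_CCOEFF_NORMED);_,v,_,l=cv2.minMaxLoc(m);print("pencil",v,np.array(l)/5-8)
```

```text
0.9576815366744995 shift px [0.4 0.4]
[[-1.53380986e-03  1.12394591e-03  2.77555756e-17]]
pencil 0.9992849826812744 [0. 0.]
```

Tape is within 2 mm of its start. Gripping the jar.

>>> arm_command:
  commands:
    - [[0,0,-20],0,-1]
    - [[0,0,-28],0,-1]
    - [[0,0,-25],0,-1]
    - [[0,0,-14],0,-1]
    - [[0,0,-8],0,-1]
    - [[0,0,0],0,-1]
    - [[0,0,0],0,-1]
    - [[0,0,0],0,1]
    - [[0,0,0],0,1]
    - [[0,0,0],0,1]
    - [[0,0,0],0,1]
    - [[0,0,0],0,1]
    - [[0,0,0],0,1]
    - [[0,0,0],0,1]
  newtons: 35

```text
clock: 36.15
position: [0.4863, -0.2321, 0.0743]
tool_rot: [3.14, 0.001, 1.388]
force: [-1.8, 0.1, 8.4]
grip_width: 0.0638
finger_force: 36.1
```

>>> arm_command:
  commands:
    - [[0,0,5],0,1]
    - [[0,0,14],0,1]
    - [[0,0,20],0,1]
    - [[0,0,22],0,1]
    - [[0,0,14],0,1]
    - [[0,0,5],0,1]
    - [[2,6,0],0,1]
    - [[5,17,0],0,1]
    - [[7,23,0],0,1]
    - [[7,24,0],0,1]
    - [[8,26,0],0,1]
    - [[8,26,0],0,1]
    - [[7,24,0],0,1]
    - [[7,23,0],0,1]
    - [[5,17,0],0,1]
    - [[2,7,0],0,1]
    - [[0,0,0],0,1]
    - [[0,0,0],0,1]

```text
clock: 37.95
position: [0.5434, -0.0396, 0.1528]
tool_rot: [-3.141, 0.001, 1.387]
force: [-0.6, -1.2, -4.3]
grip_width: 0.0633
finger_force: 40.2
```

>>> arm_command:
  commands:
    - [[1,0,-15],0,1]
    - [[0,0,-25],0,1]
    - [[0,0,-20],0,1]
    - [[0,0,-12],0,1]
    - [[0,0,-6],0,1]
    - [[0,0,-3],0,1]
    - [[0,0,0],0,1]
    - [[0,0,0],0,1]

```text
clock: 38.75
position: [0.5452, -0.0388, 0.0729]
tool_rot: [3.141, -0.0, 1.388]
force: [0.1, 0.3, -4.6]
grip_width: 0.0638
finger_force: 40.1
```

>>> arm_command:
  commands:
    - [[0,0,-2],0,1]
    - [[0,0,-1],0,1]
    - [[0,0,-1],0,1]
    - [[0,0,0],0,1]

```text
clock: 39.15
position: [0.5449, -0.0387, 0.0685]
tool_rot: [3.141, 0.0, 1.388]
force: [-0.4, -0.6, -0.3]
grip_width: 0.0636
finger_force: 40.4
```

Weight is taken by the tray. Releasing and withdrawing.

>>> arm_command:
  commands:
    - [[0,0,0],0,0.2]
    - [[0,0,0],0,-0.6]
    - [[0,0,0],0,-1]
    - [[0,0,0],0,-1]
    - [[0,0,0],0,-1]
    - [[0,0,0],0,-1]
    - [[0,0,20],0,-1]
    - [[0,0,35],0,-1]
    - [[0,0,40],0,-1]
    - [[0,0,40],0,-1]
    - [[-5,-40,10],0,-1]
    - [[-10,-45,10],0,-1]
    - [[-10,-45,0],0,-1]
    - [[-10,-45,0],0,-1]
    - [[-10,-45,0],0,-1]
    - [[-10,-45,0],0,-1]
    - [[0,0,0],0,-1]
    - [[0,0,0],0,-1]

```text
clock: 40.95
position: [0.4893, -0.3046, 0.2231]
tool_rot: [-3.141, -0.0, 1.386]
force: [0.8, 0.8, -0.5]
grip_width: 0.0856
finger_force: 0.0
```

```bash
python3 look.py k 205 180 180 240 200 150
python3 - <<'E'
from h import *
f=grab_frame("side"); now=f["image"][:,:,::-1].copy(); a=cv2.imread("pics/side0.png"); c=cam(f)
up=lambda i:cv2.resize(i,None,fx=5,fy=5,interpolation=cv2.INTER_CUBIC)
for n,(x,y,w,h),X in(("tape",(288,231,22,29),[.555,.025,.03]),("lid",(297,201,28,18),[.544,-.038,.1]),("pencil",(308,246,24,26),[.46,0,.01]),("square",(331,176,20,14),[.54,-.3,.03])):
    m=cv2.matchTemplate(up(now[y-8:y+h+8,x-8:x+w+8]),up(a[y:y+h,x:x+w]),cv2.TM_CCOEFF_NORMED);_,v,_,l=cv2.minMaxLoc(m)
    d=np.array(l)/5-8; print(n,round(v,3),d,(back(c,proj(c,X)+d,X[2])-X).round(4))
E
```

```text
[ 0.4902 -0.3028  0.2233] [-3.142 -0.     1.389] 0.08546272960480951
tape 0.971 [0.4 0.4] [[-0.0015  0.0011  0.    ]]
lid 0.999 [0. 0.] [[ 0.  0. -0.]]
pencil 0.999 [0. 0.] [[0. 0. 0.]]
square 0.997 [0. 0.] [[-0.  0.  0.]]
```

View pics/k.png

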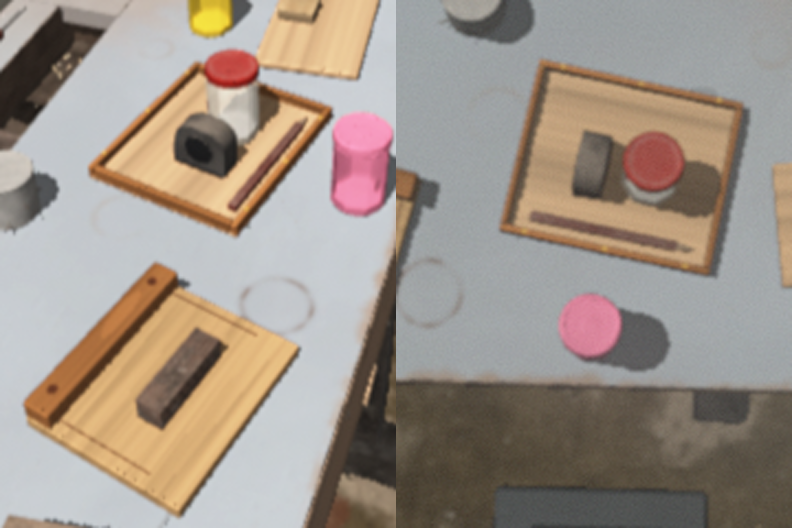

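Everything is in place: jar and tape are back in the tray within 2 mm, the offcut is central on the deck, and the pencil and square have not moved. Handing in.

```bash
python3 -c "
from workcell import ticket
print(ticket.job_done())"
```

```text
the job is handed in; nothing more can be done
None
```

I handed the job in at about 41 s; the result wasn't reported back. By my camera checks, the offcut lies within 3 mm of the deck's middle and parallel to the fence, the jar and tape measure stand upright within about 2 mm of where they started, and the pencil and plywood square did not move.

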